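Set up the recipe camera

TASK

Set up the shot for the recipe video. Turn the upside-down white eight-sided ramekin over so that it stands mouth-up on the chopping board, let go of it, then take the grip on top of the little camera stand, squeeze its release button in and pull the camera straight up past the first stop to the second, topmost stop. Finish while holding it there by the grip with the button squeezed in, as I still have to tighten the collar and it would drop back by itself; leave everything else where it is.

Things in the scene. Friction and masses are not known exactly. Their poses are not given: they have to be found in the camera images.
- board: Brown wooden chopping board lying flat and fixed, 250 mm (its x) by 360 mm (its y), 21 mm thick; origin at the centre of its underside, z up. (Wall cupboards hang 0.45 m above the worktop behind it, from about x = 0.6 m on.)
- ramekin: Small plain white eight-sided ramekin (ceramic cup with flat upright sides, no handle), 58 mm across opposite flats, 63 mm across corners, 52 mm high, wall 4.5 mm, about 130 g; starts mouth-down on the board. Origin at the centre of its closed bottom, so on top at the start; z points from bottom to mouth (down at the start); x and y are square to flats (flats every 45 degrees).
- ramekin_center (a point): Centre of the ramekin, half-way between bottom and mouth: 26 mm above what it stands on, 29 mm when it lies on one of its flats; same axes as the ramekin (z towards the mouth). The centre of mass is about 5 mm nearer to the closed bottom.
- camera_stand: Telescopic camera stand: round dark foot, 120 mm across (fixed, cannot move), upright 24 mm aluminium tube and on it a ribbed black twist collar, 33 mm across, its top 136 mm above the worktop. Origin at the centre of the foot's underside; z up, the camera points along its -x (obliquely down), the release button faces its +y.
- camera_grip: Black squeeze grip on top of the inner tube: block 24 (x) by 28 (y) by 46 mm high. Origin at its centre, on the tube's axis, 183 mm above the worktop while down; axes as the stand. Pinch it with fingers closing along its y: one on the button (+y), one on the opposite face. The camera (60 mm wide) hangs on the -x side, 35 to 90 mm from the axis, its top 20 mm below the grip's centre.
- button_face (a point): Middle of the outer face of the grey release button in the +y side of the grip. Button 14 mm wide and 26 mm high, proud of the grip by 5 mm (grip and button together measure 33 mm, and 29 mm with the button pressed).
- button (a joint): Travel of the release button, 0 = out, 0.004 m = fully in; a spring pushes it out, fully in takes 8 N. It draws a pin out of slots in the tube: with the button out the mast is locked fully down or at the first stop; it slides only while the button is in (over 0.0035 m).
- mast (a joint): How far the inner tube with camera and grip is drawn up, in m: 0 = fully down (start), 0.045 = first stop (the pin drops in there if the button is not in), 0.090 = second stop, the end of travel. Sliding up takes about 5 N. Nothing locks it at the second stop: let go there, it drops back by nearly 30 mm.
- peeler: White vegetable peeler, 170 x 25 x 18 mm, lying along x near the right edge of the board. Bystander; origin at the centre of its underside.
- lemon: Lemon, 72 x 55 x 56 mm, on the left far part of the board. Bystander; origin underneath.
- salt: Salt shaker, diameter 44, height 90 mm, between board and camera stand, further back. Bystander; origin at the centre of its underside.
- spice_jar: Spice jar, diameter 46, height 106 mm, right of the board at the back. Bystander; origin at the centre of its underside.
- tuna: Flat round food tin, diameter 86, height 40 mm, right of the board. Bystander; origin at the centre of its underside.
- polka_mug: White mug with dark dots, 82 x 114 x 91 mm, left of the camera stand. Bystander; origin at the centre of its underside.
- apple: Apple, 80 mm, left of the camera stand and nearer. Bystander; origin underneath.
There are look-alikes about, which are no part of the job. Several things have the shape of the ramekin; the one meant has the colours described above. What is shaped like the camera_stand but pink is not meant.

How it is judged:
On the way, in this order (a step that is already met when the one before it is completed fails the run):
1. the ramekin stands mouth-up on the board and has been let go, the camera still down (angle between ramekin_center's own z axis and vertical below 0.12 rad and z of ramekin_center in the frame of board between 0.041 and 0.054 m and x of ramekin_center in the frame of board between -0.11 and 0.11 m and y of ramekin_center in the frame of board between -0.165 and 0.165 m and contact force between each of the arm, the fingers and ramekin below 0.05 N and linear speed of ramekin below 0.03 m/s and value of joint mast below 0.01 m), for 0.2 s.
2. the button is squeezed in by the fingers with the mast still down (value of joint button above 0.003 m and value of joint mast below 0.01 m and contact force between the fingers and camera_grip above 2 N), for 0.05 s.
3. the camera is drawn up to the second stop, past the first (value of joint mast above 0.084 m), for 0.2 s.
At the end, for the whole second after the job is handed in: Ramekin mouth-up (within 7 degrees), untouched and at rest on the board, its axis 15 mm or more inside the edges; mast at the second stop (within 6 mm), still, held there by the fingers on the grip (over 2 N, grip over 266 mm up) with the button in (over 3 of 4 mm) (angle between ramekin_center's own z axis and vertical below 0.12 rad and z of ramekin_center in the frame of board between 0.041 and 0.054 m and x of ramekin_center in the frame of board between -0.11 and 0.11 m and y of ramekin_center in the frame of board between -0.165 and 0.165 m and contact force between each of the arm, the fingers and ramekin below 0.05 N and linear speed of ramekin below 0.03 m/s and value of joint mast above 0.084 m and value of joint button above 0.003 m and contact force between the fingers and camera_grip above 2 N and velocity of joint mast below 0.02 m/s and height (world z) of camera_grip above 0.266 m); the arm keeps its last pose, push and grip.
It fails at once if a bystander is shoved more than 30 mm or a standing one knocked over (distance of any of peeler, lemon, salt, spice_jar, tuna, polka_mug, apple from where it was at the start of the episode above 0.03 m or angle between any of salt, spice_jar, polka_mug's own z axis and vertical above 0.5 rad).
It also fails if it takes over 72 s, if anything falls off the work surface, if the arm or the gripper's body presses on something with over 40 N, if the wrist force passes 120 N, or if a joint passes its speed limit or range.

ROBOT

A 6-joint arm with a two-finger parallel gripper is mounted at the origin on a cart in front of the work surface, level with it; the furniture and walls round the work are solid. World frame = base frame: x ahead of the robot, y to its left, z up, the work surface at z = 0. Lengths are in m, angles in rad, forces in N, time in s.
With the tool pointing down it reaches from about 0.3 to 0.775 m from the base axis. Payload 14.6 kg.
Tool frame: the origin (TCP) lies at the very end of the fingers, on their centre line; the grasp point (between the pads) lies 19 mm behind it; z points along the fingers, y is the line along which they close (so a half turn about z gives the same grasp; the last joint's range is limited). The gripper opens to 94 mm and grips with 3 to 60 N. Pads are 16 mm wide; open, the fingers measure 119 mm over their backs; the gripper's body (75 mm by 177 mm) begins 78 mm behind the grasp point.
Start: joints at [-1.359, 0.3, 1.521, -0, 1.321, -0.067], TCP at [0.151, -0.529, 0.205] pointing down, gripper open.
Joint ranges: [-3.03, 3.03], [-0.79, 2.21], [0.23, 2.52], [-1.04, 4.18], [0, 3.07], [-2.55, 2.55]. Speed limits (rad/s): [2.22, 2.22, 2.57, 3.14, 3.14, 3.14].

INTERFACE

Orientations are given as [roll, pitch, yaw] about the fixed x, y, z axes, in that order (R = Rz(yaw) Ry(pitch) Rx(roll)).
In Python, from station import ctrl gives the robot as it stands.
- The arm moves only by the tool move_arm, never from a script. Its argument "increments" is a list of rows, each a list of 7 numbers: the opening, from 0 (shut) to 1 (fully open), then the shift along the tool's x, y, z in units of 50 mm (1.0 is 50 mm), then the turn, a rotation vector about the tool's x, y, z in rad. In form: [[claw, tx, ty, tz, rx, ry, rz], ...]. A call has 1 to 20 rows; each row shifts and turns the commanded pose from where the row before left it, along the tool's axes as they then stand; what a row does not reach is not made up. A row lasts 1/10 s, in which the tool goes at most 50 mm and 8.59 degrees, less where a joint would pass 70% of its speed; a pose out of reach is approached as far as the arm can. A call is refused whole if a number of a shift passes 1 or a number of a turn 0.15, either way. A call with a gripper value outside its range is refused whole. The fingers move at their own pace and stop on an object; "force" is the grip in N (left out, the last holds). Time passes only in rows, so rows that do not move let the fingers close. It gives the time, the measured TCP pose, the force, the opening and the grip force at its end, in the units of the state.
- ctrl.get_obs(): the state, without advancing time (a new reading comes with each control period).
- ctrl.camera(name): name is "scene" or "top"; returns a dict with "color" (400x640x3 uint8, blue, green, red), "K" (3x3 intrinsics, pixels), "pose" (4x4, takes a point from camera to world coordinates). Camera axes: x right, y down, z forward; pixel columns grow to the right and rows downward; lengths in m; the calibration is good to about 2 mm. A picture is of the moment at which its call begins. There is no depth.
- ctrl.hand_in(): hands the job in; it is judged then, once.
Trained networks look in a picture, given as the dict that the camera call returned (one of the last four; its "shot" number tells which), for a name from the list of things; names that differ only in an ending like _2 or _b are one class to them, and where a whole thing is asked for, a point or a joint stands for the part that bears it (a point fixed in the world has none). Each returns a list of dicts, best first, with "conf" (0 to 1); they miss things now and then, are a little off and sometimes report something else, mostly with a low value. They report only what shows in the picture. A call takes as long as a camera call. They do not tell look-alikes from the thing itself.
- ctrl.cut_out(name, picture): "mask" (400x640 bool, what is visible of it) and "centre" ([row, column] in pixels, amid what is visible of it).
The state is a dict: "time_s": time; "qpos": joint angles; "joint_vel": joint speeds; "tau": joint torques, N m; "ee_pos": TCP position; "eef_rot": TCP orientation; "force": force on the tool from outside, world axes, zero at the start; "moment": the same for the moment, N m; "grip_width": finger opening in m; "grip_force": force on a finger pad.
Only numpy, scipy, OpenCV 4.12 (cv2) and the standard library are available. Lean on these libraries where they do the work, as an engineer would, in place of code of your own. Each camera call takes 0.05 s, during which the arm holds its last target. There are 200 camera calls.

## Working session

There is one attempt and no reset: what is moved stays moved. The work goes in short steps, Python scripts to look and compute and a tool call to move; the robot and the scene stay as the last step left them, time stands still between calls to the robot, and variables do not carry over. Pictures are saved under pics/ and viewed, at most 10 in all, crops included, and the job is handed in when it is done.

Besides the shell and the picture viewer there is one more tool, called after "Call:" as name(argument=value, ...) on one line, values as JSON. move_arm: Moves the arm, as the interface text tells. Its arguments: {"type":"object","properties":{"increments":{"type":"array","items":{"type":"array","items":{"type":"number"}}},"force":{"type":"number"}},"required":["increments"]}

```bash
mkdir -p pics; ls
python3 - <<'E'
from station import ctrl
import cv2,numpy as np
for n in("scene","top"):
    p=ctrl.camera(n); cv2.imwrite(f"pics/{n}0.png",p["color"])
    print(n,p["K"].tolist(),np.round(p["pose"],4).tolist())
    for k in("ramekin","camera_stand","camera_grip","button_face","board"):
        for d in ctrl.cut_out(k,p): 
            r,c=np.where(d["mask"]); print(k,round(d["conf"],2),np.round(d["centre"]),r.min(),r.max(),c.min(),c.max())
print(ctrl.get_obs())
E
```

```text
pics
scene [[398.51643109257003, 0.0, 317.70121830311365], [0.0, 398.51643109257003, 195.28375836609652], [0.0, 0.0, 1.0]] [[-0.8724, -0.3174, 0.3718, -0.1339], [-0.4885, 0.5417, -0.684, 1.1847], [0.0157, -0.7784, -0.6276, 1.1258], [0.0, 0.0, 0.0, 1.0]]
ramekin 0.64 [226. 330.] 215 232 320 334
ramekin 0.43 [153. 359.] 148 162 353 364
ramekin 0.2 [190. 318.] 186 199 311 324
camera_stand 0.87 [320. 239.] 284 344 218 260
camera_stand 0.67 [241. 298.] 209 262 282 319
camera_stand 0.48 [183. 339.] 172 187 332 345
camera_grip 0.98 [295. 244.] 284 304 226 260
camera_grip 0.62 [219. 303.] 209 226 293 319
top [[412.0414774385123, 0.0, 321.07177108394654], [0.0, 412.0414774385123, 199.78065829689123], [0.0, 0.0, 1.0]] [[-0.0555, -0.9764, 0.2086, 0.1388], [-0.9985, 0.0545, -0.0108, 0.0847], [-0.0008, -0.2088, -0.9779, 1.6139], [0.0, 0.0, 0.0, 1.0]]
ramekin 0.58 [197. 374.] 188 205 368 383
ramekin 0.49 [187. 441.] 181 197 433 450
ramekin 0.48 [226. 311.] 214 229 302 317
camera_stand 0.88 [220. 169.] 208 237 147 185
camera_stand 0.86 [214. 267.] 201 230 251 284
camera_grip 0.78 [224. 165.] 210 23
[... 152 characters left out ...]
.76 [210. 374.] 175 238 331 422
{'time_s': 0.6, 'qpos': array([-1.35859707e+00,  2.99864715e-01,  1.52100062e+00, -1.17031382e-05,
        1.32071301e+00, -6.65966993e-02]), 'joint_vel': array([ 0.00097311, -0.00080757,  0.0001086 ,  0.00027131,  0.00043012,
        0.00093111]), 'tau': array([-6.78484121e-04, -5.31481898e+01, -3.52829540e+01,  7.08279619e-02,
        2.13678530e-02, -2.35872744e-05]), 'ee_pos': array([ 0.15135224, -0.52875133,  0.20546468]), 'eef_rot': array([3.14157913e+00, 1.22664988e-05, 2.78798851e-01]), 'force': array([-0.32618215,  0.20551984, -0.27135862]), 'moment': array([-0.01406788, -0.00163965,  0.06239095]), 'grip_force': 0.0, 'grip_width': 0.09376665958127423}
```

Run:
```python
import cv2
t=cv2.imread("pics/top0.png")[150:270,130:500];s=cv2.imread("pics/scene0.png")[120:360,180:440]
cv2.imwrite("pics/tc.png",cv2.resize(t,None,fx=2.16,fy=2.16,interpolation=cv2.INTER_CUBIC))
cv2.imwrite("pics/sc.png",cv2.resize(s,None,fx=2.5,fy=2.5,interpolation=cv2.INTER_CUBIC))
```

```text
(no output)
```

View pics/tc.png

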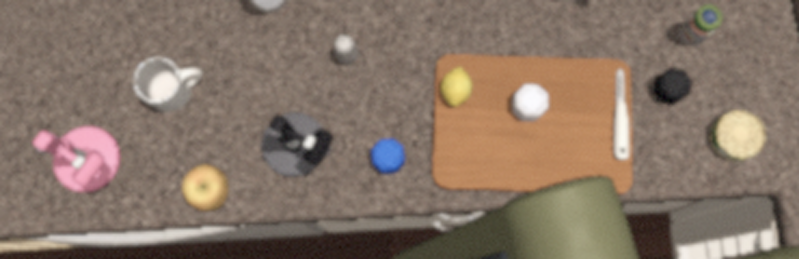

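View pics/sc.png

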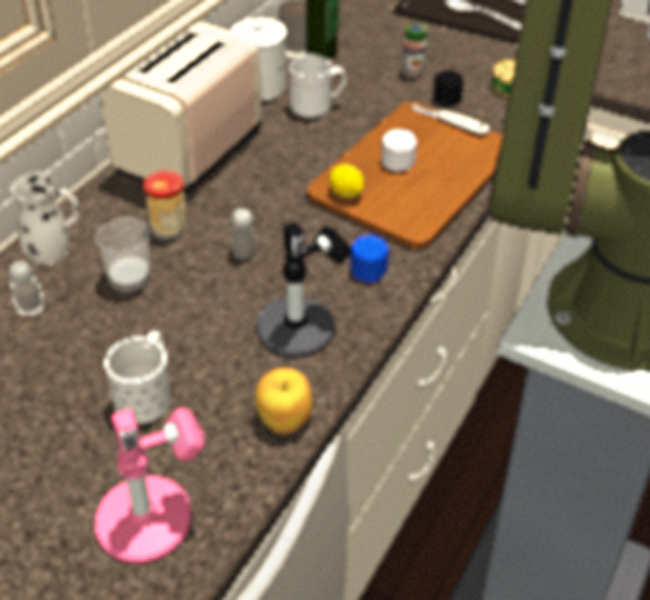

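The first picture (top) shows the white ramekin on the board at about (374,197), the blue look-alike at (310,223), the black one at (441,188), the black stand at (267,215) and the pink one at (168,222). The second (scene) shows the same things, with the ramekin mouth-down at (339,180) and the black stand at (298,240). I choose the white ramekin on the board and the black stand. Next I fit models to both.

```bash
cat > h.py <<'E'
import numpy as np,cv2
from station import ctrl
def proj(p,P):
    T=np.linalg.inv(p["pose"]);q=np.atleast_2d(P)@T[:3,:3].T+T[:3,3];u=q@p["K"].T
    return u[:,:2]/u[:,2:]
def ray(p,uv,z):
    d=p["pose"][:3,:3]@np.linalg.inv(p["K"])@np.array([uv[0],uv[1],1.]);o=p["pose"][:3,3]
    return o+d*(z-o[2])/d[2]
def prism(c,r,z0,z1,n=32,ph=0):
    a=ph+np.arange(n)*2*np.pi/n
    return np.array([[c[0]+r*np.cos(t),c[1]+r*np.sin(t),z] for z in(z0,z1) for t in a])
def hullc(p,P):
    h=cv2.convexHull(proj(p,P).astype(np.float32));m=cv2.moments(h);return np.array([m["m10"],m["m01"]])/m["m00"]
def crop(p,c,w,s,name):
    r0,c0=int(c[1]-w/2),int(c[0]-w/2);im=cv2.resize(p["color"][r0:r0+w,c0:c0+w],None,fx=s,fy=s,interpolation=cv2.INTER_CUBIC)
    return im,np.array([c0,r0])
E
python3 - <<'E'
from h import *
from scipy.optimize import least_squares
P={n:ctrl.camera(n) for n in("top","scene")}
cen={}
for n,p in P.items():
    hsv=cv2.cvtColor(p["color"],cv2.COLOR_BGR2HSV);g={"top":(374,197),"scene":(339,180)}[n]
    m=((hsv[...,1]<70)&(hsv[...,2]>110)).astype(np.uint8)
    k,l,st,c=cv2.connectedComponentsWithStats(m,connectivity=4);i=l[g[1],g[0]];cen[n]=c[i];print(n,i,st[i],c[i],ray(p,c[i],.047)[:2])
f=lambda v:np.concatenate([hullc(P[n],prism(v,.0305,.021,.073))-cen[n] for n in P])
s=least_squares(f,ray(P["top"],cen["top"],.06)[:2]);print("ram",s.x,s.fun)
# board blob
for n,p in P.items():
    hsv=cv2.cvtColor(p["color"],cv2.COLOR_BGR2HSV)
    m=(((hsv[...,0]<15)&(hsv[...,1]>130)&(hsv[...,2]>80))*255).astype(np.uint8)
    cs=max(cv2.findContours(m,0,2)[0],key=cv2.contourArea);q=cv2.boxPoints(cv2.minAreaRect(cs));print("board",n,[np.round(ray(p,x,.021)[:2],3).tolist() for x in q])
# foot guess: top view foot centre (267,217) roughly
for n in P:
    for d in ctrl.cut_out("camera_stand",P[n])[:2]:print(n,d["centre"],ray(P[n],d["centre"][::-1],.1)[:2])
    for d in ctrl.cut_out("camera_grip",P[n])[:3]:print(n,"grip",d["centre"],ray(P[n],d["centre"][::-1],.183)[:2])
a,oa=crop(P["top"],(267,215),48,8,"");b,ob=crop(P["scene"],(303,238),60,6.4,"")
print(oa,ob)
cv2.imwrite("pics/st.png",np.hstack([a,b]))
a,oa=crop(P["top"],(374,197),40,9,"");b,ob=crop(P["scene"],(339,180),40,9,"")
cv2.imwrite("pics/ra.png",np.hstack([a,b]))
E
```

```text
top 51 [367 188  17  18 243] [375.04938272 196.81069959] [ 0.47307112 -0.14317886]
scene 3646 [333 172  14  16 192] [339.015625   179.41145833] [ 0.47767481 -0.14024936]
ram [ 0.47471605 -0.14196454] [-0.25142631 -0.52353788  0.76193999  0.00224239]
board top [[0.502, 0.029], [0.507, 0.018], [0.482, 0.008], [0.477, 0.019]]
board scene [[0.582, 0.022], [0.571, -0.477], [0.294, -0.279], [0.344, 0.143]]
top [219.8, 167.9] [0.41738645 0.64102915]
top [213.4, 269.1] [0.42059279 0.26443766]
top grip [224.7, 164.6] [0.38531831 0.62170357]
top grip [214.7, 271.1] [0.40009961 0.24767995]
scene [317.4, 235.3] [0.40286596 0.69264274]
scene [241.3, 298.0] [0.40630667 0.33163541]
scene grip [295.3, 246.0] [0.37882588 0.65931395]
scene grip [219.6, 304.4] [0.39849276 0.29907612]
[243 191] [273 208]
```

View pics/st.png

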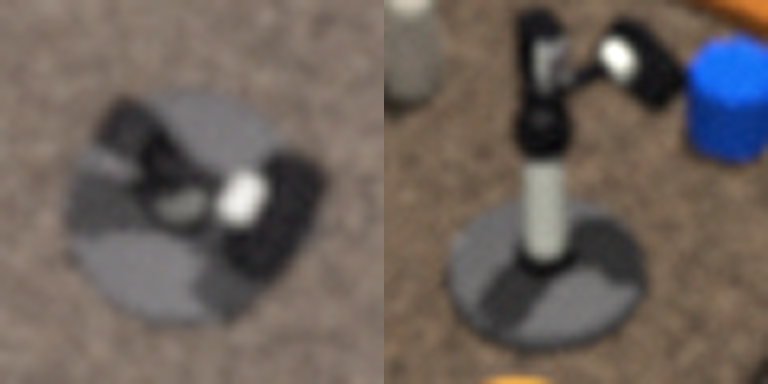

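View pics/ra.png

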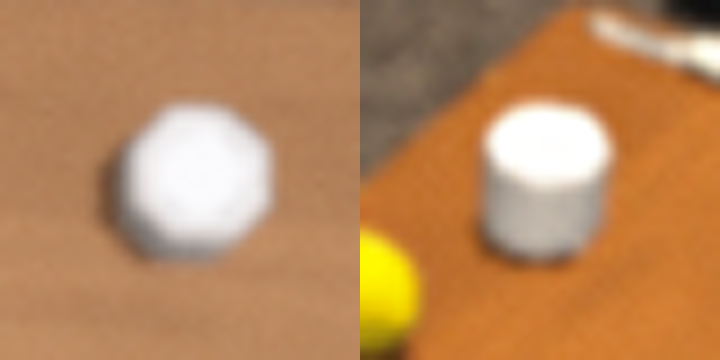

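The stand crop shows the foot centred at top px (265.9,216.9) and scene px (298.2,250.3). The grey button faces towards the robot and slightly left, and the camera hangs at the lower right in the top view, so the stand's yaw is about 60°. The ramekin crop shows a closed bottom on top, with flats about square to the world axes.

Run:
```python
from h import *
P={n:ctrl.camera(n) for n in("top","scene")}
t,s=P["top"],P["scene"]
print("foot",ray(t,(265.9,216.9),.01),ray(s,(298.2,250.3),.01))
print("button",ray(s,(298.6,217.1),.183)); print("board",[ray(t,q,.021)[:2].round(3).tolist() for q in((332.3,176.4),(421.7,178.7),(330.5,236.6),(376.1,207.6))])
print("cam right edge",[ray(t,(243+a/8,191+b/8),.15)[:2].round(3).tolist() for a,b in((325,180),(265,280))])
for k in("apple","salt","polka_mug","peeler","tuna","spice_jar"):
    for d in ctrl.cut_out(k,t)[:1]:print(k,round(d["conf"],2),ray(t,d["centre"][::-1],.03)[:2].round(3))
```

```text
foot [0.424026   0.28814283 0.01      ] [0.42813757 0.29712672 0.01      ]
button [0.42282265 0.29814911 0.183     ]
board [[0.572, 0.017], [0.542, -0.339], [0.331, 0.039], [0.435, -0.147]]
cam right edge [[0.408, 0.206], [0.364, 0.235]]
apple 0.7 [0.352 0.439]
salt 0.57 [0.442 0.251]
polka_mug 0.73 [0.559 0.519]
peeler 0.76 [ 0.428 -0.312]
tuna 0.65 [ 0.391 -0.514]
spice_jar 0.65 [ 0.616 -0.466]
```

Call:
move_arm(increments=[[1,0,0,-0.4,0,0,0],[1,0.6,0.3,0,0,0,0],[1,0.8,0.3,0,0,0,0],[1,0.8,0.3,0,0,0,0],[1,0.8,0.3,0,0,0,0]])

```text
time_s: 1.8
ee_pos: [0.3137, -0.5451, 0.2255]
eef_rot: [3.141, -0.0, 0.278]
force: [-0.3, -0.6, -0.4]
grip_width: 0.0942
grip_force: 0.0
```

Call:
move_arm(increments=[[1,0,0,0,0,0,-0.138],[1,0,0,0,0,0,-0.138],[1,0,0,0,0,0,-0.138],[1,0,0,0,0,0,-0.138],[1,0,0,0,0,0,-0.138],[1,0,0,0,0,0,-0.138],[1,0,0,0,0,0,-0.138],[1,0,0,0,0,0,-0.138],[1,0,0,0,0,0,-0.138],[1,0.8,0.3,0,0,0,0],[1,0.8,0.3,0,0,0,0],[1,0.8,0.3,0,0,0,0],[1,0.8,0.3,0,0,0,0],[1,0.8,0.3,0,0,0,0],[1,0.8,0.3,0,0,0,0],[1,0.8,0.3,0,0,0,0],[1,0.8,0.3,0,0,0,0],[1,0.8,0.3,0,0,0,0]])

```text
time_s: 3.6
ee_pos: [0.4653, -0.1907, 0.2256]
eef_rot: [3.141, 0.0, 1.521]
force: [1.2, -0.1, -0.2]
grip_width: 0.0939
grip_force: 0.0
```

Call:
move_arm(increments=[[1,0.49,0.07,0,0,0,0],[1,0.49,0.07,0,0,0,0],[1,0,0,0.6,0,0,0],[1,0,0,0.6,0,0,0],[1,0,0,0.6,0,0,0],[1,0,0,0.6,0,0,0],[1,0,0,0.5,0,0,0],[1,0,0,0.4,0,0,0],[1,0,0,0.35,0,0,0],[1,0,0,0.3,0,0,0],[1,0,0,0,0,0,0]])

```text
time_s: 4.7
ee_pos: [0.4734, -0.1434, 0.0264]
eef_rot: [-3.139, -0.001, 1.521]
force: [-0.6, 0.2, 0.7]
grip_width: 0.0941
grip_force: 0.0
```

Call:
move_arm(increments=[[0.5,0,0,0,0,0,0],[0.5,0,0,0,0,0,0],[0.5,0,0,0,0,0,0],[0.5,0,0,0,0,0,0],[0.5,0,0,0,0,0,0],[0.5,0,0,0,0,0,0],[0.5,0,0,0,0,0,0]], force=20)

```text
time_s: 5.4
ee_pos: [0.4745, -0.1438, 0.0283]
eef_rot: [3.141, 0.0, 1.521]
force: [-1.7, -0.0, 5.8]
grip_width: 0.0581
grip_force: 20.0
```

Call:
move_arm(increments=[[0.5,0,0,-0.6,0,0,0],[0.5,0,0,-0.8,0,0,0],[0.5,0,0,-0.8,0,0,0],[0.5,0,0,0,0,0.136,0],[0.5,0,0,0,0,0.136,0],[0.5,0,0,0,0,0.136,0],[0.5,0,0,0,0,0.136,0],[0.5,0,0,0,0,0,0]])

```text
time_s: 6.2
ee_pos: [0.4736, -0.1452, 0.1364]
eef_rot: [-3.138, -0.548, 1.516]
force: [-0.1, 0.5, -1.8]
grip_width: 0.0583
grip_force: 20.0
```

```bash
python3 -c "
from station import ctrl
o=ctrl.get_obs();print(o['qpos'],o['ee_pos'],o['eef_rot'],o['force'])"
```

```text
[-0.61683567  0.40814922  1.64351543  0.46036193  1.42423572 -0.70933491] [ 0.47360309 -0.14516421  0.13636273] [-3.13848837 -0.54845771  1.51601185] [-0.05727634  0.52645602 -1.78709746]
```

Call:
move_arm(increments=[[0.5,0,0,0,0,0.136,0],[0.5,0,0,0,0,0.136,0],[0.5,0,0,0,0,0.136,0],[0.5,0,0,0,0,0.136,0],[0.5,0,0,0,0,0.136,0],[0.5,0,0,0,0,0,0],[0.5,0,0,0,0,0,0]])

```text
time_s: 6.9
ee_pos: [0.4744, -0.1433, 0.1374]
eef_rot: [-3.137, -1.219, 1.517]
force: [-0.5, 1.1, -0.3]
grip_width: 0.0579
grip_force: 20.0
```

```bash
python3 -c "
from station import ctrl
o=ctrl.get_obs();print(o['qpos'],o['ee_pos'],o['eef_rot'],o['force'])"
```

```text
[-0.76998243  0.72440623  1.5108839   0.82291062  1.84989489 -0.90678823] [ 0.47440688 -0.14334799  0.13741588] [-3.13662844 -1.21878083  1.51705334] [-0.53227386  1.06734614 -0.30871185]
```

Call:
move_arm(increments=[[0.5,-0.4,0,0.146,0,0,0],[0.5,-0.4,0,0.146,0,0,0],[0.5,-0.4,0,0.146,0,0,0],[0.5,-0.3,0,0.11,0,0,0],[0.5,-0.09,0,0.034,0,0,0],[0.5,0,0,0,0,0,0],[0.5,0,0,0,0,0,0]])

```text
time_s: 7.6
ee_pos: [0.4747, -0.1436, 0.0542]
eef_rot: [3.138, -1.222, 1.524]
force: [-0.3, 0.4, -0.9]
grip_width: 0.0578
grip_force: 20.0
```

Call:
move_arm(increments=[[0.5,-0.06,0,0.02,0,0,0],[0.5,0,0,0,0,0,0],[0.66,0,0,0,0,0,0],[0.8,0,0,0,0,0,0],[1,0,0,0,0,0,0],[1,0,0,0,0,0,0],[1,0,0,0,0,0,0],[1,0.3,0,-0.3,0,0,0],[1,0.3,0,-0.8,0,0,0],[1,0.3,0,-0.8,0,0,0],[1,0.5,0,-0.8,0,0,0],[1,0.9,0,-0.5,0,0,0],[1,0.9,0,0,0,0,0]])

```text
time_s: 8.9
ee_pos: [0.4692, -0.2413, 0.2553]
eef_rot: [3.14, -1.223, 1.52]
force: [0.6, -0.0, 0.5]
grip_width: 0.0944
grip_force: 0.0
```

Run:
```python
from h import *
t=ctrl.camera("top");s=ctrl.camera("scene")
for n,p in(("top",t),("scene",s)):
    for d in ctrl.cut_out("ramekin",p): print(n,round(d["conf"],2),np.round(d["centre"],1),ray(p,d["centre"][::-1],.05)[:2].round(3))
cv2.imwrite("pics/r2.png",np.hstack([crop(t,(374,200),64,6,"")[0],crop(s,(339,180),64,6,"")[0]]))
```

```text
top 0.68 [185.7 438.3] [ 0.503 -0.393]
top 0.62 [192.9 379.6] [ 0.487 -0.162]
scene 0.82 [222.  330.9] [0.375 0.133]
scene 0.74 [271.4 235.6] [0.544 0.522]
scene 0.67 [157.5 360.5] [ 0.467 -0.35 ]
scene 0.55 [178.9 342.3] [ 0.465 -0.148]
```

View pics/r2.png

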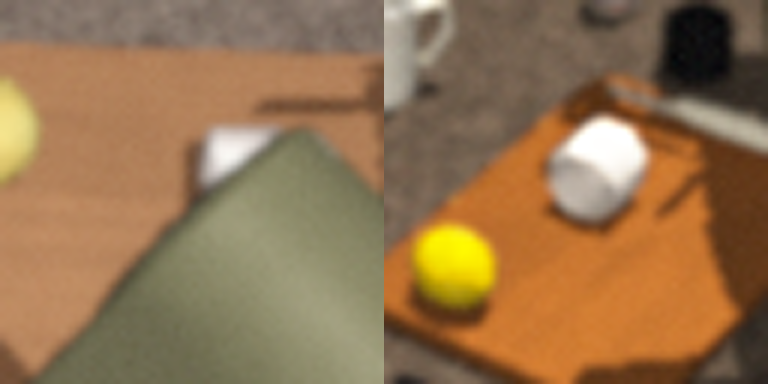

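The right half of the picture (scene) shows the ramekin lying on a flat near (339,180), with its mouth towards the lemon (+y), as planned. In the left half (top) the arm partly hides it.

Run:
```python
from h import *
from scipy.optimize import least_squares
s=ctrl.camera("scene")
hsv=cv2.cvtColor(s["color"],cv2.COLOR_BGR2HSV)
m=((hsv[...,1]<80)&(hsv[...,2]>100)).astype(np.uint8)
k,l,st,c=cv2.connectedComponentsWithStats(m,connectivity=4);i=l[180,343];print(i,st[i],c[i])
a=np.pi/8+np.arange(8)*np.pi/4
def P(v): return np.array([[v[0]+.0314*np.cos(t),v[1]+y,.05+.0314*np.sin(t)] for y in(-.026,.026) for t in a])
f=lambda v:hullc(s,P(v))-c[i]
r=least_squares(f,[.47,-.155]);h=proj(s,P(r.x));print(r.x,r.fun,h.min(0),h.max(0))
```

```text
532 [335 167  16  18 201] [342.06467662 175.52736318]
[ 0.47756769 -0.17018542] [-0.04973422  0.03085933] [333.68956442 166.7828138 ] [350.34794178 184.33245917]
```

Call:
move_arm(increments=[[1,0,0,0,0,-0.136,0],[1,0,0,0,0,-0.136,0],[1,0,0,0,0,-0.136,0],[1,0,0,0,0,-0.136,0],[1,0,0,0,0,-0.136,0],[1,0,0,0,0,-0.136,0],[1,0,0,0,0,-0.136,0],[1,0,0,0,0,-0.136,0],[1,0,0,0,0,-0.136,0],[1,0,0,0,0,0,0]])

```text
time_s: 10.15
ee_pos: [0.4697, -0.2376, 0.2528]
eef_rot: [-3.14, 0.003, 1.524]
force: [0.5, 0.2, 0.4]
grip_width: 0.094
grip_force: 0.0
```

Call:
move_arm(increments=[[1,0.66,0.02,0,0,0,0],[1,0.66,0.02,0,0,0,0],[1,0,0,0.6,0,0,0],[1,0,0,0.6,0,0,0],[1,0,0,0.6,0,0,0],[1,0,0,0.6,0,0,0],[1,0,0,0.6,0,0,0],[1,0,0,0.5,0,0,0],[1,0,0,0.4,0,0,0],[1,0,0,0.3,0,0,0],[1,0,0,0.24,0,0,0],[1,0,0,0,0,0,0],[0.5,0,0,0,0,0,0],[0.5,0,0,0,0,0,0],[0.5,0,0,0,0,0,0],[0.5,0,0,0,0,0,0],[0.5,0,0,0,0,0,0],[0.5,0,0,0,0,0,0]], force=20)

```text
time_s: 11.95
ee_pos: [0.4749, -0.1734, 0.0319]
eef_rot: [3.141, 0.0, 1.521]
force: [-1.5, 0.8, 3.3]
grip_width: 0.0575
grip_force: 20.0
```

Call:
move_arm(increments=[[0.5,0,0,-0.6,0,0,0],[0.5,0,0,-0.7,0,0,0],[0.5,0,0,-0.7,0,0,0],[0.5,0,0,0,0,0.136,0],[0.5,0,0,0,0,0.136,0],[0.5,0,0,0,0,0.136,0],[0.5,0,0,0,0,0.136,0],[0.5,0,0,0,0,0.136,0],[0.5,0,0,0,0,0.136,0],[0.5,0,0,0,0,0.136,0],[0.5,0,0,0,0,0.136,0],[0.5,0,0,0,0,0.136,0],[0.5,0,0,0,0,0,0],[0.5,-0.4,0,0.146,0,0,0],[0.5,-0.4,0,0.146,0,0,0],[0.5,-0.4,0,0.146,0,0,0],[0.5,-0.25,0,0.09,0,0,0],[0.5,0,0,0,0,0,0],[0.5,0,0,0,0,0,0]])

```text
time_s: 13.85
ee_pos: [0.4752, -0.1734, 0.0552]
eef_rot: [3.139, -1.222, 1.524]
force: [-0.5, -0.2, -0.9]
grip_width: 0.0579
grip_force: 20.0
```

Call:
move_arm(increments=[[0.5,-0.1,0,0.036,0,0,0],[0.5,0,0,0,0,0,0],[0.66,0,0,0,0,0,0],[0.8,0,0,0,0,0,0],[1,0,0,0,0,0,0],[1,0,0,0,0,0,0],[1,0,0,0,0,0,0],[1,0,0,-0.3,0,0,0],[1,0.3,0,-0.8,0,0,0],[1,0.3,0,-0.8,0,0,0],[1,0.5,0,-0.8,0,0,0],[1,0.9,0,-0.5,0,0,0],[1,0.9,0,-0.5,0,0,0],[1,0.9,0,0,0,0,0]])

```text
time_s: 15.25
ee_pos: [0.4686, -0.2845, 0.2903]
eef_rot: [3.139, -1.222, 1.521]
force: [0.8, 0.3, 0.3]
grip_width: 0.0942
grip_force: 0.0
```

Run:
```python
from h import *
t=ctrl.camera("top");s=ctrl.camera("scene")
cv2.imwrite("pics/r3.png",np.hstack([crop(t,(380,200),64,6,"")[0],crop(s,(343,178),64,6,"")[0]]))
```

```text
(no output)
```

View pics/r3.png

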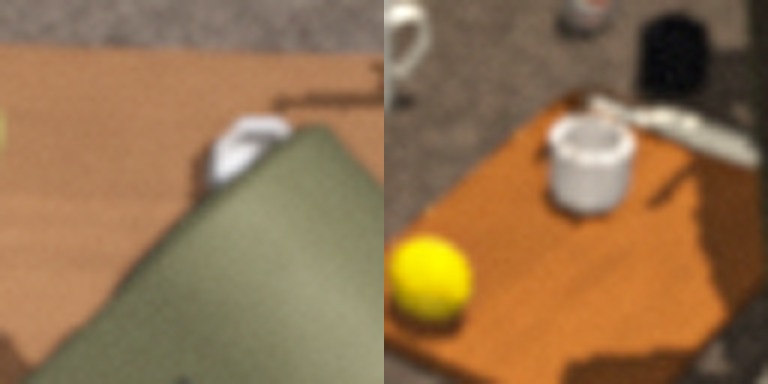

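The scene crop shows the ramekin standing mouth-up on the board at about (342,174), with the arm clear of it. Next I fit the whole stand silhouette in both views.

```bash
cat > fit.py <<'E'
from h import *
from scipy.optimize import minimize
S=4
def parts(v,z=0):
    x,y,a=v[:3];R=np.array([[np.cos(a),-np.sin(a)],[np.sin(a),np.cos(a)]])
    def box(x0,x1,y0,y1,z0,z1): 
        q=np.array([[i,j] for i in(x0,x1) for j in(y0,y1)])@R.T+[x,y]
        return np.array([[*k,h] for k in q for h in(z0,z1)])
    return [prism(v,.06,0,.008),prism(v,.012,0,.16+z),prism(v,.0165,.106,.136),box(-.012,.012,-.014,.014,.16+z,.206+z),box(-.0,.0,-.019,.019,.17+z,.196+z),box(-.09,-.035,-.03,.03,.125+z,.163+z)]
def render(p,v,w,z=0):
    m=np.zeros((w[3]*S,w[2]*S),np.uint8)
    for q in parts(v,z):
        h=cv2.convexHull(((proj(p,q)-w[:2]+.5)*S).astype(np.float32)).round().astype(np.int32);cv2.fillConvexPoly(m,h,1)
    return m
E
python3 - <<'E'
from fit import *
V={"top":(240,185,50,60),"scene":(275,203,46,64)}
P={n:ctrl.camera(n) for n in V};M={}
for n,p in P.items():
    w=V[n];im=cv2.resize(p["color"][w[1]:w[1]+w[3],w[0]:w[0]+w[2]],None,fx=S,fy=S,interpolation=cv2.INTER_CUBIC)
    f=im.astype(float);ch=f[...,2]-f[...,0];  # counter brown
    blue=(f[...,0]-f[...,2]>40)
    m=((ch<12)&~blue|(f.max(2)<60)).astype(np.uint8);m=cv2.morphologyEx(m,cv2.MORPH_OPEN,np.ones((7,7)))
    k,l,st,_=cv2.connectedComponentsWithStats(m);m=(l==1+np.argmax(st[1:,4])).astype(np.uint8);M[n]=(im,m)
cost=lambda v:sum(1-(render(P[n],v,V[n])&M[n][1]).sum()/(render(P[n],v,V[n])|M[n][1]).sum() for n in V)
best=min((minimize(cost,[.428,.291,a],method="Nelder-Mead",options=dict(initial_simplex=[[.428,.291,a],[.436,.291,a],[.428,.299,a],[.428,.291,a+.2]])) for a in(.8,1.05,1.3)),key=lambda r:r.fun)
v=best.x;print(v,best.fun)
for n in V:
    b=minimize(lambda u:1-(render(P[n],u,V[n])&M[n][1]).sum()/(render(P[n],u,V[n])|M[n][1]).sum(),v,method="Nelder-Mead",options=dict(initial_simplex=[v,v+[.006,0,0],v+[0,.006,0],v+[0,0,.15]]));print(n,b.x,b.fun)
out=[]
for n in V:
    im,m=M[n];im=im.copy()
    for q in parts(v):
        h=cv2.convexHull(((proj(P[n],q)-V[n][:2]+.5)*S).astype(np.float32)).round().astype(np.int32);cv2.polylines(im,[h],True,(0,255,0),1)
    cv2.drawContours(im,cv2.findContours(m,0,2)[0],-1,(0,0,255),1)
    out.append(cv2.resize(im,(int(560*im.shape[1]/im.shape[0])//2*2,560)))
o=np.hstack(out);print(o.shape);cv2.imwrite("pics/fit.png",cv2.resize(o,None,fx=min(1,790/o.shape[1]),fy=min(1,790/o.shape[1])))
E
```

```text
[0.43017826 0.28976987 0.58954451] 0.6144955645308972
top [0.42707001 0.28856066 0.91311639] 0.11530675801930867
scene [0.43242267 0.28998795 0.54071398] 0.4694477417896106
(560, 868, 3)
```

View pics/fit.png

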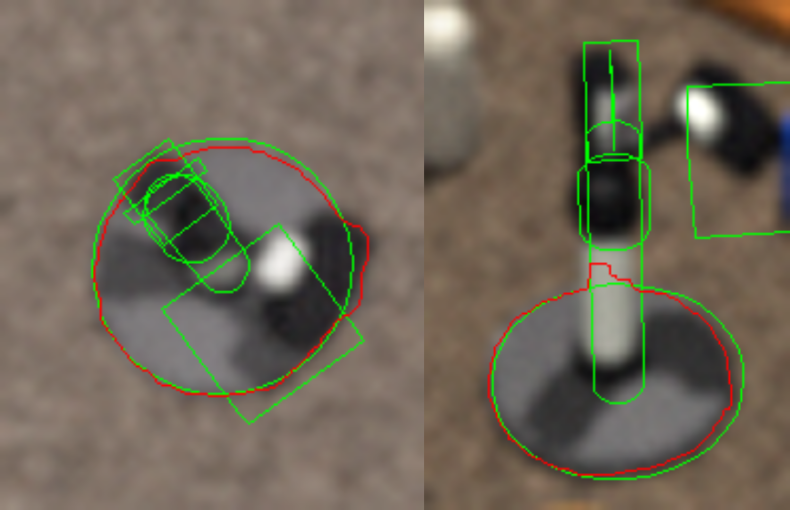

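Call:
move_arm(increments=[[1,0,0,0,0,-0.136,0],[1,0,0,0,0,-0.136,0],[1,0,0,0,0,-0.136,0],[1,0,0,0,0,-0.136,0],[1,0,0,0,0,-0.136,0],[1,0,0,0,0,-0.136,0],[1,0,0,0,0,-0.136,0],[1,0,0,0,0,-0.136,0],[1,0,0,0,0,-0.136,0],[1,0,0,0,0,0,0]])

```text
time_s: 16.45
ee_pos: [0.4696, -0.2808, 0.2874]
eef_rot: [-3.141, 0.003, 1.524]
force: [-0.8, 0.2, -0.7]
grip_width: 0.0941
grip_force: 0.0
```

The overlay shows the foot fitting to about 1 px, while the yaw is loose because only the foot was segmented in the scene view. The white ball on the camera arm is at top px (273.2,215.8) and scene px (309.6,216.8), so I triangulate it to get the yaw.

Run:
```python
from h import *
from scipy.optimize import least_squares
t=ctrl.camera("top");s=ctrl.camera("scene")
tri=lambda a,b:least_squares(lambda X:np.r_[proj(t,X)[0]-a,proj(s,X)[0]-b],[.42,.28,.15])
vt=lambda x,y:(240+x/8.5,185+y/8.5); vs=lambda x,y:(275+(x-424)/7.97,203+y/7.97)
for n,a,b in(("ball",vt(282,262),vs(700,110)),("body",vt(312,280),vs(735,122)),("collar",vt(190,205),vs(605,190)),("griptop",vt(150,172),vs(603,52))):
    r=tri(a,b);d=np.array([.430,.290])-r.x[:2];print(n,r.x.round(4),np.abs(r.fun).max().round(2),"dist",np.hypot(*d).round(4),"yaw",np.arctan2(d[1],d[0]).round(3))
for yaw in(.9,1.0,1.1,1.2):
    y=np.array([-np.sin(yaw),np.cos(yaw)]);c=np.array([.43,.29])
    print(yaw,[proj(s,[*(c+k*y),.183])[0].round(1) for k in(.019,)],[proj(s,[*c,z])[0].round(1) for z in(.136,.206)])
```

```text
ball [0.4047 0.2452 0.1502] 0.89 dist 0.0514 yaw 1.057
body [0.3959 0.2331 0.1383] 0.2 dist 0.0663 yaw 1.031
collar [0.4345 0.2865 0.1207] 0.08 dist 0.0057 yaw 2.473
griptop [0.4316 0.2905 0.2087] 0.04 dist 0.0016 yaw -2.822
0.9 [array([299.9, 218.4])] [array([298.3, 224.8]), array([298. , 210.2])]
1.0 [array([300.4, 218.3])] [array([298.3, 224.8]), array([298. , 210.2])]
1.1 [array([300.9, 218.1])] [array([298.3, 224.8]), array([298. , 210.2])]
1.2 [array([301.3, 217.9])] [array([298.3, 224.8]), array([298. , 210.2])]
```

Call:
move_arm(increments=[[1,0,0,0,0,0,0.121],[1,0,0,0,0,0,0.121],[1,0,0,0,0,0,0.121],[1,0,0,0,0,0,0.121],[1,0.675,-0.46,0,0,0,0],[1,0.675,-0.46,0,0,0,0],[1,0.675,-0.46,0,0,0,0],[1,0.675,-0.46,0,0,0,0],[1,0.675,-0.46,0,0,0,0],[1,0.675,-0.46,0,0,0,0],[1,0.675,-0.46,0,0,0,0],[1,0.675,-0.46,0,0,0,0],[1,0.675,-0.46,0,0,0,0],[1,0.675,-0.46,0,0,0,0],[1,0.675,-0.46,0,0,0,0],[1,0.675,-0.46,0,0,0,0],[1,0.675,-0.46,0,0,0,0],[1,0.675,-0.46,0,0,0,0],[1,0,0,0,0,0,0],[1,0,0,0,0,0,0]])

```text
time_s: 18.55
ee_pos: [0.4331, 0.2883, 0.2865]
eef_rot: [-3.139, 0.002, 1.037]
force: [0.2, -0.7, 0.7]
grip_width: 0.094
grip_force: 0.0
```

Call:
move_arm(increments=[[1,0,-0.05,0.4,0,0,0],[1,0,0,0.5,0,0,0],[1,0,0,0.5,0,0,0],[1,0,0,0.4,0,0,0],[1,0,0,0.4,0,0,0],[1,0,0,0.25,0,0,0],[1,0,0,0,0,0,0],[1,0,0,0,0,0,0]])

```text
time_s: 19.35
ee_pos: [0.4311, 0.2894, 0.1658]
eef_rot: [-3.142, -0.0, 1.036]
force: [-0.2, -0.2, 0.8]
grip_width: 0.0939
grip_force: 0.0
```

Run:
```python
from h import *
s=ctrl.camera("scene");print(ctrl.get_obs()["ee_pos"],ctrl.get_obs()["force"])
t=ctrl.camera("top")
cv2.imwrite("pics/g.png",np.hstack([crop(s,(300,222),70,5.7,"")[0],crop(s,(340,180),70,5.7,"")[0]]))
```

```text
[0.4311744  0.28964429 0.16615404] [-0.48543289  0.79157412  0.32088412]
```

View pics/g.png

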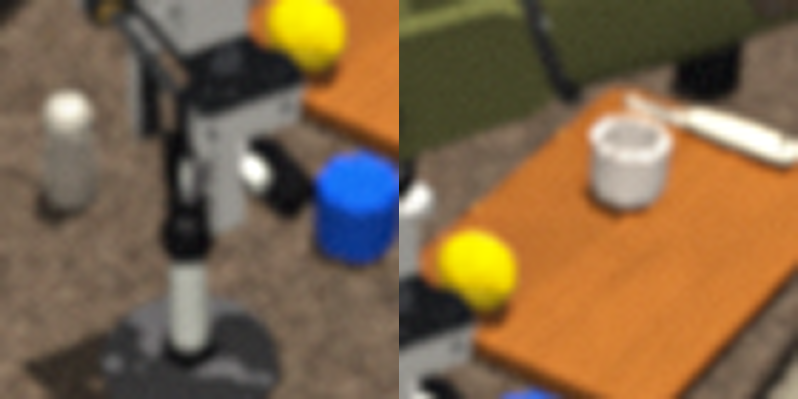

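The left crop shows the fingers straddling the grip, one on the button side and one behind. The right crop shows the ramekin mouth-up on the board. I close the fingers.

Call:
move_arm(increments=[[0.4,0,0,0,0,0,0],[0.4,0,0,0,0,0,0],[0.4,0,0,0,0,0,0],[0.2,0,0,0,0,0,0],[0.2,0,0,0,0,0,0],[0.2,0,0,0,0,0,0],[0.2,0,0,0,0,0,0],[0.2,0,0,0,0,0,0],[0.2,0,0,0,0,0,0]], force=30)

```text
time_s: 20.35
ee_pos: [0.4291, 0.2909, 0.1651]
eef_rot: [-3.138, 0.0, 1.037]
force: [-12.1, 8.3, 1.9]
grip_width: 0.0291
grip_force: 30.0
```

Call:
move_arm(increments=[[0.2,0,-0.05,0,0,0,0],[0.2,0,0,0,0,0,0],[0.2,0,0,0,0,0,0]])

```text
time_s: 20.65
ee_pos: [0.4291, 0.2909, 0.1652]
eef_rot: [3.14, -0.001, 1.037]
force: [4.6, -1.1, -1.7]
grip_width: 0.0286
grip_force: 30.0
```

Call:
move_arm(increments=[[0.2,0,0,-0.12,0,0,0],[0.2,0,0,-0.18,0,0,0],[0.2,0,0,-0.2,0,0,0],[0.2,0,0,-0.2,0,0,0],[0.2,0,0,-0.2,0,0,0],[0.2,0,0,-0.2,0,0,0],[0.2,0,0,-0.2,0,0,0],[0.2,0,0,-0.2,0,0,0],[0.2,0,0,-0.2,0,0,0],[0.2,0,0,-0.1,0,0,0],[0.2,0,0,0,0,0,0],[0.2,0,0,0,0,0,0],[0.2,0,0,0,0,0,0]])

```text
time_s: 21.95
ee_pos: [0.429, 0.2908, 0.255]
eef_rot: [3.14, -0.0, 1.037]
force: [6.2, -0.2, -1.4]
grip_width: 0.029
grip_force: 30.0
```

Call:
move_arm(increments=[[0.2,0,0,-0.04,0,0,0],[0.2,0,0,0,0,0,0],[0.2,0,0,0,0,0,0],[0.2,0,0,0,0,0,0]])

```text
time_s: 22.35
ee_pos: [0.4289, 0.2908, 0.2554]
eef_rot: [3.141, 0.001, 1.037]
force: [10.4, 2.0, -15.0]
grip_width: 0.0291
grip_force: 30.0
```

Run:
```python
from h import *
s=ctrl.camera("scene");o=ctrl.get_obs();print(o["ee_pos"],o["force"],o["grip_width"])
cv2.imwrite("pics/u.png",np.hstack([crop(s,(300,215),80,5,"")[0],crop(s,(340,180),70,5.7,"")[0][:400]][:1]))
```

```text
[0.42892534 0.29081907 0.25544513] [ 10.42223454   2.31320667 -15.80303575] 0.02907755097811833
```

View pics/u.png

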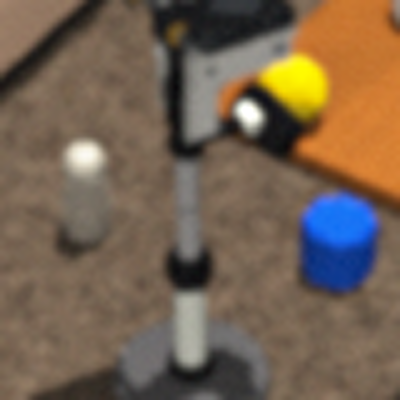

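The mast is fully drawn up against its end stop: it rose 90 mm and the force then jumped to 15 N. The grip is held with the button in. I ease the upward pull slightly and hand in.

Call:
move_arm(increments=[[0.2,0,0,0.02,0,0,0],[0.2,0,0,0,0,0,0],[0.2,0,0,0,0,0,0],[0.2,0,0,0,0,0,0]])

```text
time_s: 22.8
ee_pos: [0.429, 0.2908, 0.2554]
eef_rot: [3.141, 0.0, 1.037]
force: [8.0, 0.0, -7.9]
grip_width: 0.0291
grip_force: 30.0
```

```bash
python3 -c "
from station import ctrl
o=ctrl.get_obs();print(o['ee_pos'],o['force'],o['grip_width']);print(ctrl.hand_in())"
```

```text
[0.42899801 0.29082442 0.25536621] [ 8.03768792  0.04514984 -7.87417437] 0.029073254415840775
the job is handed in; nothing more can be done
None
```

The job is handed in at about 23 s: the ramekin stands mouth-up on the board, and the camera is held at the second stop by the grip with the button squeezed in; the hand-in call returned no verdict.

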